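# Collect the used paint-mixing cups over the extraction tray

## Task

First open the extraction valve half way (45 degrees) and leave it there while you nest every loose mixing cup, mouth up and fully home, into the cup clamped on the slotted fume tray, one inside the other. When all of them are stacked, put the lid on the topmost cup so that it sits flat, and only then shut the valve completely. Leave the other things on the bench where they are.

Things in the scene. Friction and masses are not known exactly. Their poses are not given: they have to be found in the camera images.
- cup1: loose bare-metal mixing cup (4 to 6 alike), mouth up, 62 mm tall, weighted bottom, 120 g. Top 28 mm: a band 66 mm across outside, 59 inside; below it the body steps in to 54 mm and tapers to a 43 mm foot. Nested, the band's underside rests on the rim below, so each cup stands 28 mm above the one under it, 1-2 mm play around. Origin: centre of the foot's underside, z to the mouth
- cup2: loose bare-metal mixing cup (4 to 6 alike), mouth up, 62 mm tall, weighted bottom, 120 g. Top 28 mm: a band 66 mm across outside, 59 inside; below it the body steps in to 54 mm and tapers to a 43 mm foot. Nested, the band's underside rests on the rim below, so each cup stands 28 mm above the one under it, 1-2 mm play around. Origin: centre of the foot's underside, z to the mouth
- cup3: loose bare-metal mixing cup (4 to 6 alike), mouth up, 62 mm tall, weighted bottom, 120 g. Top 28 mm: a band 66 mm across outside, 59 inside; below it the body steps in to 54 mm and tapers to a 43 mm foot. Nested, the band's underside rests on the rim below, so each cup stands 28 mm above the one under it, 1-2 mm play around. Origin: centre of the foot's underside, z to the mouth
- cup4: loose bare-metal mixing cup (4 to 6 alike), mouth up, 62 mm tall, weighted bottom, 120 g. Top 28 mm: a band 66 mm across outside, 59 inside; below it the body steps in to 54 mm and tapers to a 43 mm foot. Nested, the band's underside rests on the rim below, so each cup stands 28 mm above the one under it, 1-2 mm play around. Origin: centre of the foot's underside, z to the mouth
- cup5: loose bare-metal mixing cup (4 to 6 alike), mouth up, 62 mm tall, weighted bottom, 120 g. Top 28 mm: a band 66 mm across outside, 59 inside; below it the body steps in to 54 mm and tapers to a 43 mm foot. Nested, the band's underside rests on the rim below, so each cup stands 28 mm above the one under it, 1-2 mm play around. Origin: centre of the foot's underside, z to the mouth
- cup6: loose bare-metal mixing cup (4 to 6 alike), mouth up, 62 mm tall, weighted bottom, 120 g. Top 28 mm: a band 66 mm across outside, 59 inside; below it the body steps in to 54 mm and tapers to a 43 mm foot. Nested, the band's underside rests on the rim below, so each cup stands 28 mm above the one under it, 1-2 mm play around. Origin: centre of the foot's underside, z to the mouth
- lid: loose round metal lid, 90 g: a plug 48 mm across, 10 mm deep below; a disc 74 mm across, 4 mm thick; on top a black knob 24 mm across, 26 mm tall. Origin: centre of the plug's underside, z up (knob top at 40 mm). On a cup the disc rests on the rim, the origin 52 mm above that cup's origin
- tray: fume tray, fixed: a dark slotted steel plate 130 x 130 x 12 mm with a cup of the same kind clamped upright in its middle (the holder cup). Origin: centre of the plate's underside, on the bench
- holder (a point): centre of the foot of the holder cup, 12 mm above the bench; its mouth is 62 mm above this point; the first cup nested in it has its origin 28 mm above this point
- valve_base: extraction valve's pipework, fixed: a grey pipe 42 mm thick, its axis 48 mm up, running 100 mm along its own y between two bends down into the bench, with a brass ball body 56 mm across in the middle (top 76 mm up). Origin: on the bench under the ball
- valve_grip (a point): on the valve's vertical axis, at mid-height of its black bar handle, 111 mm above the bench; turns with the handle. x lies along the bar, which reaches 55 mm to -x (with a round bead 20 mm across at its end) and 30 mm to +x; bar 14 mm wide, 22 mm tall, thin stem below it. Turns with 0.12 N m of friction and stays where left
- valve (a joint): opening of the valve in rad: 0 shut (stop; bar square across the pipe, long end to the pipework's -x), 0.785 half open, 1.571 fully open (stop; bar along the pipe, long end to -y). Opening turns the handle anticlockwise seen from above
- spool: bystander, leave it alone: a small reel of gold thread standing upright, 46 mm diameter, 65 mm tall; origin at the centre of its underside
- paint_tin: bystander, leave it alone: a standing tin of paint, 84 mm diameter, 108 mm tall; origin at the centre of its underside
- puppet_head: bystander, leave it alone: a carved wooden puppet head standing on its neck, 70 mm wide, 106 mm tall; origin at the centre of its underside
- glue_bottle: bystander, leave it alone: a white glue bottle with a cap, 60 mm diameter, 130 mm tall; origin at the centre of its underside
- chisel: bystander, leave it alone: a carving chisel with a wooden handle, lying flat, 190 mm long, 26 mm thick; origin at the middle of its length
- silver_spool: bystander, leave it alone: a reel of silver thread standing upright, 70 mm diameter, 50 mm tall; origin at the centre of its underside
- thread_spool: bystander, leave it alone: a reel of gold thread standing upright, 70 mm diameter, 80 mm tall; origin at the centre of its underside
There are look-alikes about, which are no part of the job. Leave any blue look-alike of the lid alone.

How it is judged:
On the way, in this order (a step that is already met when the one before it is completed fails the run):
1. the valve is set half open (45 degrees, within 7) (value of joint valve between 0.665 and 0.905 rad), for 0.4 s.
2. with the valve half open, all the loose cups are nested, upright and fully home in the holder cup (all of step 1 and horizontal distance between each of cup1, cup2, cup3, cup4, cup5, cup6 and holder below 0.006 m and angle between each of cup1, cup2, cup3, cup4, cup5, cup6's own z axis and vertical below 0.1 rad and z of cup1 in the frame of holder between 0.022 and 0.174 m and (distance between cup1 and holder below 0.032 m or distance between cup1 and cup2 below 0.032 m or distance between cup1 and cup3 below 0.032 m or distance between cup1 and cup4 below 0.032 m or distance between cup1 and cup5 below 0.032 m or distance between cup1 and cup6 below 0.032 m) and z of cup2 in the frame of holder between 0.022 and 0.174 m and (distance between cup2 and holder below 0.032 m or distance between cup2 and cup1 below 0.032 m or distance between cup2 and cup3 below 0.032 m or distance between cup2 and cup4 below 0.032 m or distance between cup2 and cup5 below 0.032 m or distance between cup2 and cup6 below 0.032 m) and z of cup3 in the frame of holder between 0.022 and 0.174 m and (distance between cup3 and holder below 0.032 m or distance between cup3 and cup1 below 0.032 m or distance between cup3 and cup2 below 0.032 m or distance between cup3 and cup4 below 0.032 m or distance between cup3 and cup5 below 0.032 m or distance between cup3 and cup6 below 0.032 m) and z of cup4 in the frame of holder between 0.022 and 0.174 m and (distance between cup4 and holder below 0.032 m or distance between cup4 and cup1 below 0.032 m or distance between cup4 and cup2 below 0.032 m or distance between cup4 and cup3 below 0.032 m or distance between cup4 and cup5 below 0.032 m or distance between cup4 and cup6 below 0.032 m) and z of cup5 in the frame of holder between 0.022 and 0.174 m and (distance between cup5 and holder below 0.032 m or distance between cup5 and cup1 below 0.032 m or distance between cup5 and cup2 below 0.032 m or distance between cup5 and cup3 below 0.032 m or distance between cup5 and cup4 below 0.032 m or distance between cup5 and cup6 below 0.032 m) and z of cup6 in the frame of holder between 0.022 and 0.174 m and (distance between cup6 and holder below 0.032 m or distance between cup6 and cup1 below 0.032 m or distance between cup6 and cup2 below 0.032 m or distance between cup6 and cup3 below 0.032 m or distance between cup6 and cup4 below 0.032 m or distance between cup6 and cup5 below 0.032 m)), for 0.3 s.
3. with the valve still half open, the lid sits flat on the topmost cup (all of step 2 and horizontal distance between lid and holder below 0.008 m and angle between lid's own z axis and vertical below 0.1 rad and (distance between lid and cup1 below 0.056 m or distance between lid and cup2 below 0.056 m or distance between lid and cup3 below 0.056 m or distance between lid and cup4 below 0.056 m or distance between lid and cup5 below 0.056 m or distance between lid and cup6 below 0.056 m) and z of lid in the frame of cup1 above 0.046 m and z of lid in the frame of cup2 above 0.046 m and z of lid in the frame of cup3 above 0.046 m and z of lid in the frame of cup4 above 0.046 m and z of lid in the frame of cup5 above 0.046 m and z of lid in the frame of cup6 above 0.046 m), for 0.3 s.
4. the valve is shut (value of joint valve below 0.06 rad and horizontal distance between each of cup1, cup2, cup3, cup4, cup5, cup6 and holder below 0.006 m and angle between each of cup1, cup2, cup3, cup4, cup5, cup6, lid's own z axis and vertical below 0.1 rad and z of cup1 in the frame of holder between 0.022 and 0.174 m and (distance between cup1 and holder below 0.032 m or distance between cup1 and cup2 below 0.032 m or distance between cup1 and cup3 below 0.032 m or distance between cup1 and cup4 below 0.032 m or distance between cup1 and cup5 below 0.032 m or distance between cup1 and cup6 below 0.032 m) and z of cup2 in the frame of holder between 0.022 and 0.174 m and (distance between cup2 and holder below 0.032 m or distance between cup2 and cup1 below 0.032 m or distance between cup2 and cup3 below 0.032 m or distance between cup2 and cup4 below 0.032 m or distance between cup2 and cup5 below 0.032 m or distance between cup2 and cup6 below 0.032 m) and z of cup3 in the frame of holder between 0.022 and 0.174 m and (distance between cup3 and holder below 0.032 m or distance between cup3 and cup1 below 0.032 m or distance between cup3 and cup2 below 0.032 m or distance between cup3 and cup4 below 0.032 m or distance between cup3 and cup5 below 0.032 m or distance between cup3 and cup6 below 0.032 m) and z of cup4 in the frame of holder between 0.022 and 0.174 m and (distance between cup4 and holder below 0.032 m or distance between cup4 and cup1 below 0.032 m or distance between cup4 and cup2 below 0.032 m or distance between cup4 and cup3 below 0.032 m or distance between cup4 and cup5 below 0.032 m or distance between cup4 and cup6 below 0.032 m) and z of cup5 in the frame of holder between 0.022 and 0.174 m and (distance between cup5 and holder below 0.032 m or distance between cup5 and cup1 below 0.032 m or distance between cup5 and cup2 below 0.032 m or distance between cup5 and cup3 below 0.032 m or distance between cup5 and cup4 below 0.032 m or distance between cup5 and cup6 below 0.032 m) and z of cup6 in the frame of holder between 0.022 and 0.174 m and (distance between cup6 and holder below 0.032 m or distance between cup6 and cup1 below 0.032 m or distance between cup6 and cup2 below 0.032 m or distance between cup6 and cup3 below 0.032 m or distance between cup6 and cup4 below 0.032 m or distance between cup6 and cup5 below 0.032 m) and horizontal distance between lid and holder below 0.008 m and (distance between lid and cup1 below 0.056 m or distance between lid and cup2 below 0.056 m or distance between lid and cup3 below 0.056 m or distance between lid and cup4 below 0.056 m or distance between lid and cup5 below 0.056 m or distance between lid and cup6 below 0.056 m) and z of lid in the frame of cup1 above 0.046 m and z of lid in the frame of cup2 above 0.046 m and z of lid in the frame of cup3 above 0.046 m and z of lid in the frame of cup4 above 0.046 m and z of lid in the frame of cup5 above 0.046 m and z of lid in the frame of cup6 above 0.046 m), for 0.3 s.
At the end, for the whole second after the job is handed in: every loose cup present is nested upright in the holder cup's stack (within 6 mm of its axis, tilt under 0.1 rad, within 4 mm of fully home), the lid sits flat on the topmost cup (within 8 mm of centre, 4 mm of home), the valve is shut (within 0.06 rad), all at rest (all of step 4 and linear speed of each of cup1, cup2, cup3, cup4, cup5, cup6, lid below 0.02 m/s); the robot touches nothing.
It fails at once if a bystander (reel, tin, bottle, chisel or puppet head) is pushed more than 40 mm from its place (distance of any of spool, paint_tin, puppet_head, glue_bottle, chisel, silver_spool, thread_spool from where it was at the start of the episode above 0.04 m).
Of cup1, cup2, cup3, cup4, cup5, cup6 only 4 to 6 are there at a start; the rules pass over those that are not, and their reading is None.
At some moment in a run one of cup1, cup2, cup3, cup4, cup5, cup6, lid may be knocked a few centimetres aside while the robot is not near it.
It also fails if it takes over 210 s, if anything falls off the work surface, if the arm or the gripper's body presses on something with over 40 N, if the wrist force passes 120 N, or if a joint passes its speed limit or range.

## Robot

A 6-joint arm with a two-finger parallel gripper is mounted at the origin on the work surface. World frame = base frame: x ahead of the robot, y to its left, z up, the work surface at z = 0. Lengths are in m, angles in rad, forces in N, time in s.
With the tool pointing down it reaches from about 0.35 to 0.8 m from the base axis. Payload 7.3 kg.
Tool frame: the origin (TCP) lies between the finger pads; the fingertips stand 25 mm ahead of it and the grasp point (between the pads) lies 6 mm ahead of it (r.tip_extent is the distance from the TCP to the fingertips, in m); z points along the fingers, y is the line along which they close (so a half turn about z gives the same grasp; the last joint's range is limited). The gripper opens to 85 mm and grips with 20 to 120 N. Pads are 22 mm wide; open, the fingers measure 114 mm over their backs; the gripper's body (76 mm by 85 mm) begins 54 mm behind the grasp point. The pads swing forward as they close: fully open they stand 13 mm farther back than shut.
Start: joints at [-1.359, 0.342, 1.524, -0, 1.275, -0.146], TCP at [0.184, -0.492, 0.256] pointing down, gripper open.
Joint ranges: [-2.53, 2.53], [-0.77, 2.02], [0.04, 2.7], [-1, 4.14], [0.28, 2.66], [-3.11, 3.11]. Speed limits (rad/s): [2.57, 2.57, 3.14, 3.14, 3.14, 3.14].

## Interface

Orientations are given as a unit quaternion [x, y, z, w].
In Python, from workcell import r, command_gripper, optics gives the robot as it stands. The module is installed in compiled form; this text tells all that it offers. Calls block until the motion is done:
- r.reach(position, orientation): joint-space move of the TCP to a pose.
- r.move_straight(position, orientation=None, speed=0.15, max_force=None): straight line of the TCP; orientation=None keeps the orientation; speed is the mean speed in m/s. With max_force (N) it stops when the force on the tool has changed by that much, and returns True; else False.
- r.movej(angles): joint-space move.
- command_gripper(opening, force=None): finger opening in m; force is the grip in N (None keeps the last); returns when the fingers have stopped.
- r.hold(seconds).
- r.solve_ik(position, orientation): joint angles nearest the present ones, or None.
- r.read_state(): the state.
- optics.get_image(name): name is "scene" or "top"; returns (picture, depth): 420x560x3 uint8, red, green, blue; 420x560 float32, m along the optical axis (not along the pixel's ray), 0 where there is no reading.
- optics.camera_model(name): a dict with "K" (3x3 intrinsics, pixels), "R" (3x3) and "t" (3): a world point X has camera coordinates R X + t. Camera axes: x right, y down, z forward; pixel columns grow to the right and rows downward; lengths in m; the calibration is good to about 2 mm. A picture is of the moment at which its call begins. camera_model takes no time and is no camera call.
A pose or a line that the arm cannot do raises r.PlanningError and nothing moves.
- r.finish_job(): hands the job in; it is judged then, once.
The state is a dict: "time_s": time; "joint_positions": joint angles; "dq": joint speeds; "tau": joint torques, N m; "eef_pos": TCP position; "eef_rot": TCP orientation; "contact_force": force on the tool from outside, world axes, zero at the start; "torque": the same for the moment, N m; "grip_width": finger opening in m; "grip_force": force on a finger pad.
Only numpy, scipy, OpenCV 4.12 (cv2) and the standard library are available. Lean on these libraries where they do the work, as an engineer would, in place of code of your own. Each camera call takes 0.05 s, during which the arm holds its last target. There are 200 camera calls.

## Working session

There is one attempt and no reset: what is moved stays moved. The work goes in short steps, each a Python script; the robot and the scene stay as the last script left them, time stands still between calls to the robot, and variables do not carry over. Pictures are saved under pics/ and viewed, at most 14 in all, crops included, and the job is handed in when it is done.

```bash
mkdir -p pics; ls
python3 - <<'E'
from workcell import r, optics
import cv2,numpy as np
for n in("scene","top"):
    im,d=optics.get_image(n); np.savez(f"pics/{n}0.npz",im=im,d=d)
    cv2.imwrite(f"pics/{n}0.png",im[:,:,::-1]); m=optics.camera_model(n)
    print(n,np.round(m["K"],1).tolist(),np.round(m["R"],3).tolist(),np.round(m["t"],3), (d==0).mean())
print(r.read_state(), r.tip_extent)
E
```

```text
pics
scene [[393.4, 0.0, 286.7], [0.0, 393.4, 206.2], [0.0, 0.0, 1.0]] [[0.634, 0.773, -0.0], [0.417, -0.343, -0.842], [-0.651, 0.533, -0.54]] [-0.341 -0.165  1.654] 0.0038903061224489794
top [[474.2, 0.0, 276.0], [0.0, 474.2, 209.4], [0.0, 0.0, 1.0]] [[-0.021, -1.0, -0.015], [-0.997, 0.022, -0.077], [0.077, 0.014, -0.997]] [0.016 0.592 1.353] 0.0038520408163265304
{'time_s': 0.1, 'joint_positions': array([-1.35898095e+00,  3.42651818e-01,  1.52490535e+00,  1.00396931e-05,
        1.27541459e+00, -1.45979125e-01]), 'dq': array([-1.54147420e-03, -1.82823585e-03, -4.34426684e-03, -4.02912101e-04,
       -1.21166066e-03, -8.48231144e-05]), 'tau': array([ 1.11475296e-03, -4.34449840e+01, -2.46490824e+01, -1.78944042e-04,
        4.69510036e-03, -6.65292717e-06]), 'eef_pos': array([ 0.18382566, -0.49142398,  0.25570171]), 'eef_rot': array([ 9.84040546e-01,  1.77943051e-01, -1.78958229e-05, -6.89336259e-04]), 'contact_force': array([-0.30242422,  0.10782151,  0.21688623]), 'torque': array([ 0.02139195,  0.01712044, -0.01507827]), 'grip_force': 0.0, 'grip_width': 0.08521929011683965} 0.025
```

View pics/top0.png

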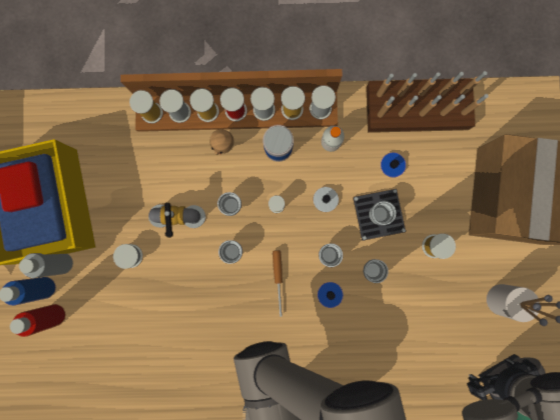

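View pics/scene0.png

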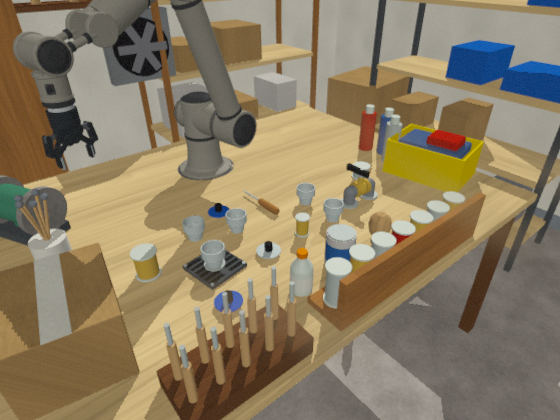

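Top view: bare cups at (229,204), (231,251), (330,255) and (374,270), with the holder cup at (382,213). The bare-metal lid is at (326,199), with blue look-alikes at (393,165) and (330,295). The valve is at (178,214), bar pointing down the image. Next I'll measure with depth and enlarge crops.

```bash
cat > h.py <<'E'
import cv2,numpy as np
from scipy.spatial.transform import Rotation as Rt
from workcell import r, command_gripper, optics
def world(name,im_d=None):
    im,d=im_d or optics.get_image(name); m=optics.camera_model(name); K,R,t=map(np.array,(m["K"],m["R"],m["t"]))
    v,u=np.mgrid[:d.shape[0],:d.shape[1]]
    c=np.stack([(u-K[0,2])/K[0,0]*d,(v-K[1,2])/K[1,1]*d,d],-1)
    P=(c-t)@R; P[d==0]=np.nan
    return im,P
def ray(name,u,v,z):
    m=optics.camera_model(name); K,R,t=map(np.array,(m["K"],m["R"],m["t"]))
    q=R.T@np.linalg.inv(K)@[u,v,1]; o=-R.T@t
    return (o+q*(z-o[2])/q[2])[:2]
def circ(P,c,zlo,zhi,rad=.05):
    """min enclosing circle of the surface points in a height band near c"""
    m=(P[...,2]>zlo)&(P[...,2]<zhi)&(np.hypot(P[...,0]-c[0],P[...,1]-c[1])<rad)
    q=P[m][:,:2]
    if len(q)<5: return None
    (x,y),rr=cv2.minEnclosingCircle((q*1000).astype(np.float32)); return np.round([x/1000,y/1000,rr/1000,len(q)],4)
def down(yaw):
    """tool down; its closing line (tool y) along yaw from world y"""
    return (Rt.from_euler('z',yaw)*Rt.from_quat([1,0,0,0])).as_quat()
E
python3 - <<'E'
from h import *
D={n:np.load(f"pics/{n}0.npz") for n in("scene","top")}
W={n:world(n,(D[n]["im"],D[n]["d"])) for n in D}
P=W["top"][1]
for n,(u,v),z in [("A",(229,204),.062),("B",(231,251),.062),("C",(330,255),.062),("D",(374,270),.062),("hold",(382,213),.074),("lid",(326,199),.014),("blue1",(393,165),.014),("blue2",(330,295),.014),("spool",(277,203),.065),("tspool",(126,257),.08),("sil/gold",(440,246),.08)]:
    g=ray("top",u,v,z); print(n,g.round(3),"top",circ(P,g,z-.007,z+.006),"scene",circ(W["scene"][1],g,z-.007,z+.006))
v=ray("top",170,220,.11); m=(P[...,2]>.095)&(P[...,2]<.13)&(np.hypot(P[...,0]-v[0],P[...,1]-v[1])<.09)
q=P[m][:,:2]; print("bar",v,m.sum(),np.c_[q.min(0),q.max(0)].round(4).tolist(),cv2.minAreaRect((q*1000).astype(np.float32)), np.median(P[m][:,2]))
m=(P[...,2]>.045)&(P[...,2]<.085)&(np.hypot(P[...,0]-v[0],P[...,1]-v[1])<.12); q=P[m][:,:2]
print("pipe",m.sum(),cv2.minAreaRect((q*1000).astype(np.float32)))
im=D["top"]["im"][:,:,::-1]
a=cv2.resize(im[165:285,120:260],None,fx=4,fy=4,interpolation=2); b=cv2.resize(im[150:310,300:460],None,fx=3,fy=3,interpolation=2)
cv2.imwrite("pics/ca.png",a); cv2.imwrite("pics/cb.png",b)
E
```

```text
A [0.607 0.136] top [6.094e-01 1.353e-01 3.310e-02 8.800e+01] scene [6.097e-01 1.383e-01 3.570e-02 1.100e+02]
B [0.475 0.132] top [4.734e-01 1.343e-01 3.310e-02 9.000e+01] scene [4.749e-01 1.363e-01 3.460e-02 9.200e+01]
C [ 0.458 -0.145] top [ 4.585e-01 -1.481e-01  3.310e-02  8.200e+01] scene [ 4.585e-01 -1.481e-01  3.630e-02  1.210e+02]
D [ 0.414 -0.266] top [ 4.112e-01 -2.729e-01  3.290e-02  9.500e+01] scene [ 4.117e-01 -2.706e-01  3.590e-02  1.340e+02]
hold [ 0.572 -0.292] top [ 5.729e-01 -2.975e-01  3.320e-02  9.400e+01] scene [ 5.735e-01 -2.956e-01  3.490e-02  1.560e+02]
lid [ 0.62  -0.143] top [ 6.260e-01 -1.419e-01  4.220e-02  4.200e+02] scene [ 6.215e-01 -1.397e-01  3.780e-02  2.620e+02]
blue1 [ 0.716 -0.342] top [ 7.183e-01 -3.408e-01  3.850e-02  4.130e+02] scene [ 7.182e-01 -3.405e-01  3.770e-02  3.360e+02]
blue2 [ 0.343 -0.146] top [ 3.438e-01 -1.474e-01  3.680e-02  4.380e+02] scene [ 3.467e-01 -1.470e-01  3.960e-02  1.600e+02]
spool [0.607 0.   ] top [6.064e-01 1.400e-03 2.260e-02 1.870e+02] scene [6.077e-01 2.300e-03 2.400e-02 1.160e+02]
tspool [0.465 0.422] top None scene None
sil/gold [ 0.477 -0.446] top [ 4.769e-01 -4.541e-01  3.540e-02  4.940e+02] scene [ 4.776e-01 -4.516e-01  3.590e-02  3.640e+02]
bar [0.56286233 0.29181005] 242 [[0.5165, 0.6092], [0.2833, 0.305]] ((562.874267578125, 294.3326416015625), (92.7730484008789, 21.001388549804688), 0.849873960018158) 0.11905363470673713
pipe 639 ((580.28271484375, 295.1353759765625), (140.62159729003906, 51.8729248046875), 89.08901977539062)
```

View pics/ca.png

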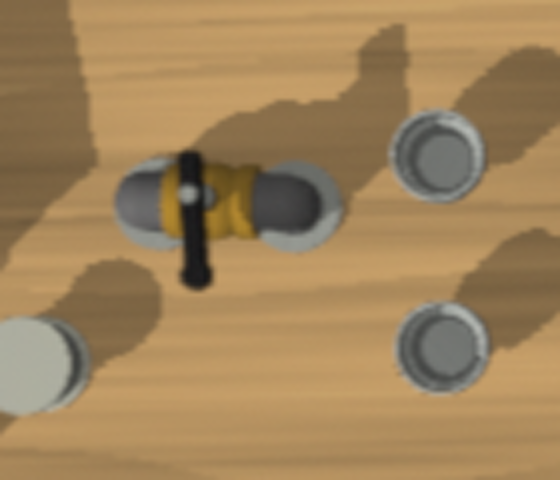

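View pics/cb.png

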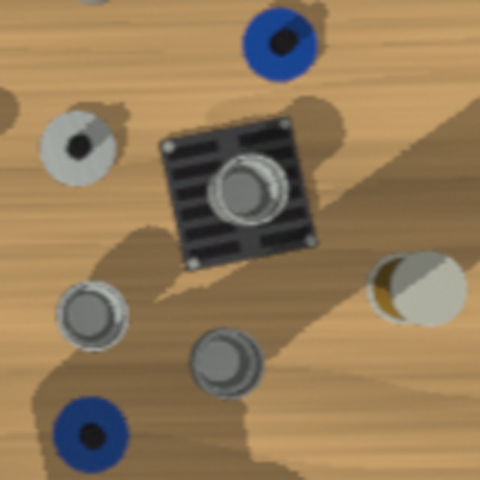

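The picture shows the bar (crop a) square across the pipe with its long end toward −x, so the valve is shut. The axis screw is at about (167.5,213). Crop b confirms that the grey disc with a black knob at (326,199) is the lid and that the two blue ones are look-alikes. There are four loose cups. Opening the valve now.

```bash
cat >> h.py <<'E'
VX=np.array([.5798,.2943])
def bar_angle():
    im,P=world("top"); m=(P[...,2]>.1)&(P[...,2]<.13)&(np.hypot(P[...,0]-VX[0],P[...,1]-VX[1])<.09)
    q=P[m][:,:2]; c,s=q.mean(0),np.linalg.svd(q-q.mean(0),full_matrices=False)[2][0]
    return np.degrees(np.arctan2(s[1],s[0]))%180, c.round(4), m.sum()
def turn(a,b,steps=3):
    """grip the bar at yaw a, turn to yaw b, let go and rise"""
    p=[*VX,.117]; t=[]
    command_gripper(.05,60); r.reach([*VX,.22],down(a)); r.move_straight(p)
    command_gripper(0,60); print("grip",r.read_state()["grip_width"])
    for k in np.linspace(a,b,steps+1)[1:]:
        r.reach(p,down(k)); s=r.read_state(); t.append((round(s["torque"][2],2),s["contact_force"].round(1).tolist()))
    command_gripper(.05); r.move_straight([*VX,.22],speed=.2); print(t,r.read_state()["time_s"])
E
python3 - <<'E'
from h import *
print(bar_angle())
print(r.solve_ik([*VX,.117],down(0)),r.solve_ik([*VX,.117],down(np.pi/4)))
turn(0,np.pi/4)
r.reach([.45,-.1,.3],down(0))
print(bar_angle(),r.read_state()["time_s"])
E
```

```text
(np.float64(2.9483748668656915), array([0.5618, 0.2941]), np.int64(235))
[ 3.51928699e-01  6.94085552e-01  1.32516092e+00 -4.44089210e-16
  1.12234618e+00  1.92272503e+00] [ 3.51928699e-01  6.94085552e-01  1.32516092e+00 -4.44089210e-16
  1.12234618e+00  1.13732686e+00]
grip 0.018300154633465807
[(np.float64(0.1), [-0.3, 18.2, 2.3]), (np.float64(0.15), [0.4, 18.7, 2.1]), (np.float64(0.1), [0.6, 18.3, 2.2])] 7.0667
(np.float64(48.42482302385304), array([0.5681, 0.281 ]), np.int64(211)) 8.675
```

Run:
```python
from h import *
im,P=world("top")
cv2.imwrite("pics/v1.png",cv2.resize(im[175:255,130:230,::-1],None,fx=6,fy=6,interpolation=2))
for lo,hi in((.03,.065),(.058,.072),(.1,.13)):
    m=(P[...,2]>lo)&(P[...,2]<hi)&(np.hypot(P[...,0]-VX[0],P[...,1]-VX[1])<.095); q=P[m][:,:2]
    s=np.linalg.svd(q-q.mean(0),full_matrices=False)[2][0]; print(lo,m.sum(),q.mean(0),np.degrees(np.arctan2(s[1],s[0])))
```

```text
0.03 358 [0.57996557 0.287178  ] -90.79244192876949
0.058 424 [0.58076869 0.29417032] -89.9884601574378
0.1 213 [0.56818167 0.28112735] -131.61192098104115
```

View pics/v1.png

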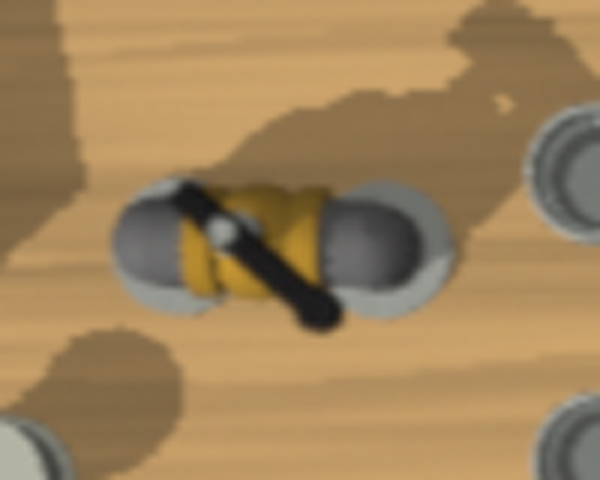

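The valve bar (crop centre (220,230)) now lies diagonally, at about 45° and half open. Next is centring cup D by two grips at right angles, then re-measuring it to get the camera-to-robot bias.

```bash
cat >> h.py <<'E'
GZ=.055
SEED=dict(A=(.609,.135),B=(.473,.134),C=(.4585,-.148),D=(.411,-.273))
def find_cup(seed,z=.062,rad=.05):
    im,P=world("top"); return circ(P,seed,z-.007,z+.006,rad)
def centre(c,z0=0.,last=np.pi/2):
    """close on a standing cup twice at right angles; ends gripping"""
    command_gripper(.085,30); r.reach([*c,z0+.16],down(0)); r.move_straight([*c,z0+GZ],speed=.2)
    command_gripper(.05,25); w=r.read_state()["grip_width"]; command_gripper(.085)
    r.move_straight([*c,z0+.085],speed=.2); r.reach([*c,z0+.085],down(last)); r.move_straight([*c,z0+GZ],speed=.2)
    command_gripper(.05,40); print("centred",c,"widths",round(w,4),round(r.read_state()["grip_width"],4))
E
python3 - <<'E'
from h import *
c=find_cup(SEED["D"]); print(c); c=c[:2]
centre(c); command_gripper(.085); r.move_straight([*c,.2],speed=.3); r.reach([.3,-.45,.3],down(0))
im,P=world("top"); m=circ(P,c,.055,.068); print("after",m,"bias",m[:2]-c,"holder",circ(P,(.5729,-.2975),.067,.08),r.read_state()["time_s"])
E
```

```text
[ 4.111e-01 -2.786e-01  3.080e-02  4.400e+01]
centred [ 0.4111 -0.2786] widths 0.0664 0.0639
after [ 4.112e-01 -2.827e-01  3.360e-02  9.300e+01] bias [ 1.0e-04 -4.1e-03] holder [ 5.728e-01 -2.972e-01  3.360e-02  9.900e+01] 15.9167
```

```bash
cat >> h.py <<'E'
BIAS=np.array([0,-.0041]); H=np.array([.5728,-.2931])
def place(n):
    """lower the held cup as the n-th (1..) of the stack; returns gap left to home"""
    zh=.012+.028*n+GZ; r.reach([*H,zh+.07],down(np.pi/2))
    f0=r.read_state()["contact_force"]; hit=r.move_straight([*H,zh+.012],speed=.12,max_force=10)
    hit2=None if hit else r.move_straight([*H,zh-.002],speed=.04,max_force=10)
    s=r.read_state(); print("place",n,hit,hit2,"gap",round(s["eef_pos"][2]-zh,4),"dF",(s["contact_force"]-f0).round(1),"t",round(s["time_s"],1))
    return s["eef_pos"][2]-zh
def lift(c,z=.27): r.move_straight([*c,z],speed=.25)
def release(): 
    command_gripper(.085); p=r.read_state()["eef_pos"]; r.move_straight([p[0],p[1],p[2]+.06],speed=.2)
E
python3 - <<'E'
from h import *
m=find_cup(SEED["D"]); c=m[:2]-BIAS; print(m)
centre(c); lift(c); print(r.read_state()["grip_width"])
im,_=world("scene"); cv2.imwrite("pics/s1.png",im[100:380,100:440,::-1])
g=place(1)
E
```

```text
[ 4.109e-01 -2.823e-01  3.330e-02  9.200e+01]
centred [ 0.4109 -0.2782] widths 0.0663 0.0639
0.0638233070859727
place 1 False True gap 0.001 dF [ 0.6 -0.5  7.2] t 23.6
```

View pics/s1.png

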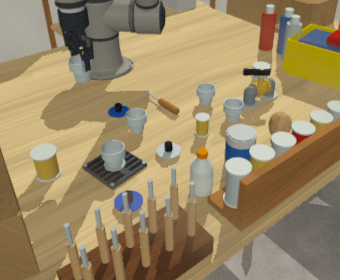

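The picture shows the cup held upright at (80,68) in the crop. It went down to within 1 mm of home with little side force. Releasing and doing the next one.

Run:
```python
from h import *
release(); s=r.reach([.40,-.40,.3],down(np.pi/2))
im,P=world("top"); print("stack",circ(P,(.5728,-.2972),.095,.11),[ (k,circ(P,SEED[k],.055,.068,.07)) for k in "ABC"])
m=circ(P,SEED["C"],.055,.068,.06); c=m[:2]-BIAS
centre(c); lift(c); g=place(2)
print(r.read_state()["grip_width"])
if abs(g)<.004: release()
```

```text
stack [ 5.726e-01 -2.969e-01  3.330e-02  1.020e+02] [('A', array([6.097e-01, 1.350e-01, 3.310e-02, 9.300e+01])), ('B', array([4.735e-01, 1.343e-01, 3.300e-02, 8.800e+01])), ('C', array([ 4.584e-01, -1.478e-01,  3.310e-02,  8.300e+01]))]
centred [ 0.4584 -0.1437] widths 0.0653 0.0657
place 2 False True gap 0.001 dF [0.1 1.1 6.5] t 33.9
0.06525450730913548
```

Run:
```python
from h import *
r.reach([.48,-.05,.27],down(np.pi/2))
for n,k in((3,"B"),(4,"A")):
    im,P=world("top"); m=circ(P,SEED[k],.055,.068,.06); print(k,m); c=m[:2]-BIAS
    print("stack",circ(P,(.5728,-.2972),.067+.028*(n-1),.08+.028*(n-1)))
    centre(c); lift(c,.29); g=place(n)
    if abs(g)>.004: break
    release(); r.reach([.46,-.05,.29],down(np.pi/2))
im,P=world("top"); print("stack",circ(P,(.5728,-.2972),.067+.028*4,.08+.028*4)); print("lid",circ(P,(.62,-.14),.008,.02,.06),"knob",circ(P,(.62,-.14),.034,.046,.06))
print(bar_angle(),r.read_state()["time_s"])
cv2.imwrite("pics/t2.png",im[:,:,::-1])
```

```text
B [4.733e-01 1.343e-01 3.290e-02 8.800e+01]
stack [ 5.733e-01 -2.968e-01  3.370e-02  1.060e+02]
centred [0.4733 0.1384] widths 0.0656 0.0653
place 3 False True gap 0.0013 dF [-1.2 -0.6  8.5] t 45.1
A [6.095e-01 1.355e-01 3.320e-02 8.700e+01]
stack [ 5.721e-01 -2.969e-01  3.350e-02  1.120e+02]
centred [0.6095 0.1396] widths 0.0654 0.0655
place 4 False True gap 0.0014 dF [ 0.3 -1.1  7.5] t 56.3
stack [ 5.726e-01 -2.968e-01  3.330e-02  1.220e+02]
lid [ 6.204e-01 -1.423e-01  3.700e-02  4.000e+02] knob [ 6.198e-01 -1.428e-01  1.160e-02  5.000e+01]
(np.float64(48.34001596615013), array([0.5682, 0.281 ]), np.int64(216)) 58.2583
```

View pics/t2.png

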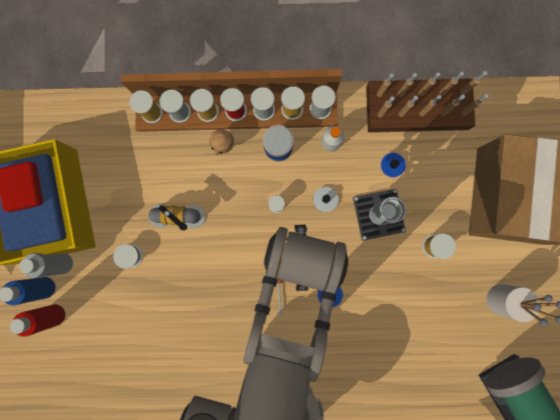

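Top view: the stack is at (391,210), no loose cups remain, and the lid is still at (326,199). Placing the lid next.

Run:
```python
from h import *
c=np.array([.6201,-.1425])-BIAS; z=.043
command_gripper(.055,25); r.reach([*c,.14],down(0)); r.move_straight([*c,z],speed=.15,max_force=15)
command_gripper(0,25); print(r.read_state()["grip_width"],r.read_state()["eef_pos"]); command_gripper(.055)
r.move_straight([*c,.075]); r.reach([*c,.075],down(np.pi/2)); r.move_straight([*c,z],max_force=15)
command_gripper(0,50); print(r.read_state()["grip_width"])
r.move_straight([*c,.29],speed=.25); r.reach([*H,.28],down(np.pi/2)); f0=r.read_state()["contact_force"]
hit=r.move_straight([*H,.230],speed=.12,max_force=8); h2=None if hit else r.move_straight([*H,.176+z-.002],speed=.04,max_force=8)
s=r.read_state(); g=s["eef_pos"][2]-.176-z; print(hit,h2,"gap",g,(s["contact_force"]-f0).round(1),s["grip_width"],s["time_s"])
if abs(g)<.004:
    command_gripper(.055); r.move_straight([*H,.29],speed=.2); r.reach([.45,-.05,.29],down(np.pi/2))
    im,P=world("top"); print("disc",circ(P,(.5728,-.297),.184,.198),"knob",circ(P,(.5728,-.297),.210,.226),bar_angle())
    m=(np.hypot(P[...,0]-.5728,P[...,1]+.297)<.034)&(P[...,2]>.18)&(P[...,2]<.2); q=P[m]; print("plane",np.linalg.lstsq(np.c_[q[:,:2]-[.5728,-.297],np.ones(len(q))],q[:,2],rcond=None)[0])
    im=optics.get_image("scene")[0]; cv2.imwrite("pics/s3.png",cv2.resize(im[150:300,150:350,::-1],None,fx=4,fy=4))
```

```text
0.022799979981858426 [ 0.6206622  -0.13863619  0.04423247]
0.022372678198653462
False True gap 0.0012198876347040838 [ 0.3 -0.9  6.7] 0.02231203057065768 66.8667
disc [ 5.734e-01 -2.970e-01  3.700e-02  5.500e+02] knob [ 5.728e-01 -2.967e-01  1.170e-02  7.300e+01] (np.float64(48.308779687404524), array([0.5684, 0.2814]), np.int64(216))
plane [-0.00727386  0.00216518  0.18837472]
```

View pics/s3.png

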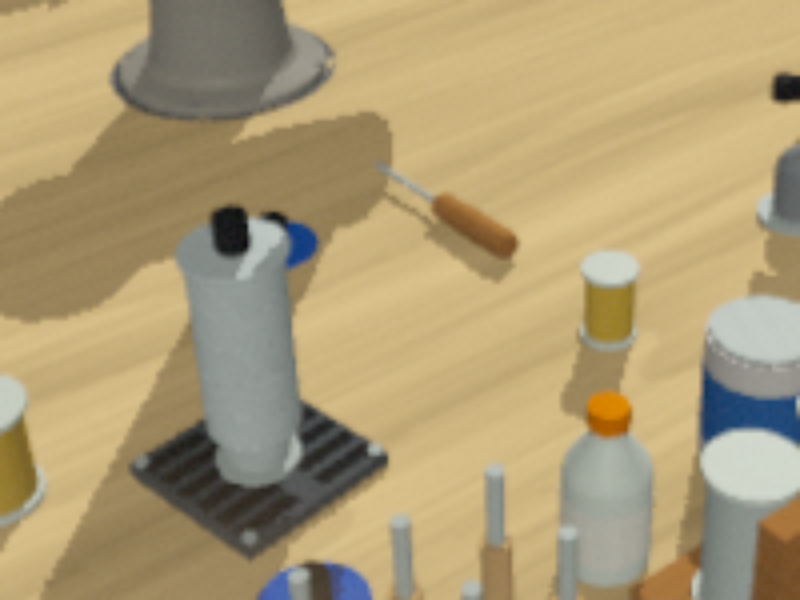

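The scene shows the lid flat on the straight stack (disc at (235,240) in the crop). Shutting the valve.

Run:
```python
from h import *
import h
h.VX[1]+=.003
p=[*h.VX,.117]
command_gripper(.05,60); r.reach([*h.VX,.25],down(np.pi/4)); r.move_straight(p); command_gripper(0,60); print(r.read_state()["grip_width"],r.read_state()["contact_force"])
for a in (30,15,5,2,0,-2,-4,-6):
    r.reach(p,down(np.radians(a))); s=r.read_state(); print(a,s["torque"][2].round(2),s["contact_force"].round(1))
    if abs(s["torque"][2])>1.2: break
command_gripper(.05); r.move_straight([*h.VX,.25],speed=.2); r.reach([.42,0,.3],down(0)); h.VX[1]-=.003
print(bar_angle(),r.read_state()["time_s"])
im,P=world("top"); print("disc",circ(P,(.5728,-.297),.184,.198),"knob",circ(P,(.5728,-.297),.210,.226))
cv2.imwrite("pics/v4.png",cv2.resize(im[175:255,130:230,::-1],None,fx=6,fy=6,interpolation=2))
```

```text
0.01838128920007207 [-4.16378419  2.59665591  5.55555271]
30 -0.05 [-5.4  5.6  6. ]
15 -0.07 [-6.5  8.3  5.5]
5 -0.11 [-6.1  9.   5.2]
2 0.01 [-7.3  9.5  5.2]
0 0.04 [-6.7  9.8  4.9]
-2 0.05 [-6.9 10.   5.5]
-4 0.02 [-6.2 10.7  5.5]
-6 0.05 [-7.7 10.2  4.8]
(np.float64(177.72790515017152), array([0.5623, 0.2957]), np.int64(233)) 76.8667
disc [ 5.726e-01 -2.963e-01  3.690e-02  5.660e+02] knob [ 5.727e-01 -2.961e-01  1.180e-02  7.000e+01]
```

View pics/v4.png

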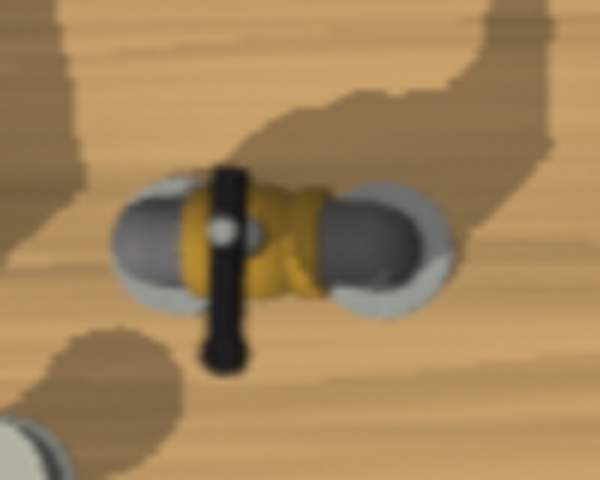

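The bar (crop centre (225,265)) looks nearly square, but I felt no clear stop. Pushing further clockwise to see whether it is at the stop.

Run:
```python
from h import *
import h
im,P=world("top")
# pipe yaw: ridge of highest points per side of the ball
d=P-np.array([*VX,0]); out=[]
for s in(-1,1):
    m=(s*d[...,1]>.030)&(s*d[...,1]<.05)&(np.abs(d[...,0])<.03)&(P[...,2]>.055)&(P[...,2]<.075); q=P[m]; out.append(np.r_[q[:,:2].mean(0),m.sum()])
out=np.array(out); e=out[1]-out[0]; print(out.round(4),"pipe yaw",np.degrees(np.arctan2(-e[0],e[1])))
V=VX+[0,.0045]; p=[*V,.117]
command_gripper(.05,80); r.reach([*V,.25],down(np.radians(-4))); r.move_straight(p); command_gripper(0,80); print(r.read_state()["grip_width"])
for a in (-4,-8,-12,-16):
    r.reach(p,down(np.radians(a))); s=r.read_state(); print(a,s["torque"].round(2),s["contact_force"].round(1),r.read_state()["eef_rot"].round(4)[:2],s["joint_positions"][5].round(4))
    if abs(s["torque"][2])>1.2: break
command_gripper(.05); r.move_straight([*V,.25],speed=.2); r.reach([.42,0,.3],down(0))
print(bar_angle(),bar_angle(),r.read_state()["time_s"])
```

```text
[[ 0.5795  0.2549 94.    ]
 [ 0.5814  0.3348 90.    ]] pipe yaw -1.3365343217211878
0.01753604347615994
-4 [ 1.03  0.04 -0.05] [0.1 5.7 3.4] [ 0.9994 -0.0347] 1.9991
-8 [ 1.09 -0.02  0.58] [0.3 6.4 3.8] [ 0.9976 -0.069 ] 2.0682
-12 [1.05 0.29 0.87] [-1.   6.1  3.3] [ 0.9946 -0.1034] 2.1376
-16 [1.69 1.3  0.83] [-7.5  6.4  5.2] [ 0.9904 -0.138 ] 2.2073
(np.float64(177.31390059779503), array([0.5622, 0.2958]), np.int64(234)) (np.float64(177.46504382366825), array([0.562 , 0.2958]), np.int64(235)) 83.55
```

Run:
```python
from h import *
im=optics.get_image("top")[0]; cv2.imwrite("pics/t5.png",im[:,:,::-1])
for f in("top0","t2","t5"):
    g=cv2.imread(f"pics/{f}.png").max(2)[190:250,145:195].astype(float)
    for th in(45,55):
        n,l,st,_=cv2.connectedComponentsWithStats((g<th).astype(np.uint8)); k=1+st[1:,4].argmax()
        v,u=np.nonzero(l==k); q=np.array([ray("top",a+145,b+190,.115) for a,b in zip(u,v)]); w=(th+10-g[v,u])
        c=np.average(q,0,w); s=np.linalg.eigh(np.cov((q-c).T,aweights=w))[1][:,1]
        rect=cv2.minAreaRect((q*1000).astype(np.float32))
        print(f,th,len(q),c.round(4),"pca",(np.degrees(np.arctan2(s[1],s[0]))+90)%180-90,rect[1:])
```

```text
top0 45 95 [0.5477 0.2947] pca 1.7965329308299829 ((13.585946083068848, 57.009422302246094), 89.84031677246094)
top0 55 150 [0.5625 0.2956] pca 2.7727873793221818 ((90.22261047363281, 14.048182487487793), 2.09118390083313)
t2 45 88 [0.5587 0.2709] pca 48.234307935028596 ((58.140289306640625, 13.327935218811035), 44.32923126220703)
t2 55 94 [0.5588 0.2711] pca 48.15584592071099 ((58.09442901611328, 13.544245719909668), 46.5831184387207)
t5 45 129 [0.5619 0.297 ] pca -3.0992527098571827 ((13.877418518066406, 84.60685729980469), 86.6149673461914)
t5 55 151 [0.562  0.2973] pca -2.9102672422356477 ((16.30226707458496, 89.76283264160156), 89.8028335571289)
```

The stop lies at −2.8°, so my "half" was really about 51° from it: inside the band, but too close to the 52° limit. There is time to repeat it safely. I'll take the lid and top cup off, set a true 45°, restack, relid and shut.

Run:
```python
from h import *
L=np.array([.6201,-.1384]); C=np.array([.4584,-.1437]); y=down(np.pi/2)
command_gripper(.055,40); r.reach([.5,-.2,.30],y); r.reach([*H,.29],y); r.move_straight([*H,.219],max_force=12)
command_gripper(0,50); print("knob",r.read_state()["grip_width"]); r.move_straight([*H,.30],speed=.2)
r.reach([*L,.12],y); r.move_straight([*L,.043],speed=.1,max_force=8); print(r.read_state()["eef_pos"]); command_gripper(.055); r.move_straight([*L,.2],speed=.25)
command_gripper(.085,30); r.reach([*H,.28],y); z=.012+.112+.061; r.move_straight([*H,z],speed=.15,max_force=12); command_gripper(.05,40); print("cup",r.read_state()["grip_width"])
r.move_straight([*H,.29],speed=.12); r.reach([*C,.14],y); r.move_straight([*C,.062],speed=.1,max_force=8); print(r.read_state()["eef_pos"],r.read_state()["grip_width"]); release()
r.reach([.42,.05,.3],down(0))
im,P=world("top"); print("stack3",circ(P,(.5728,-.297),.151,.164),"cup",circ(P,C+BIAS,.055,.068),"lid",circ(P,L+BIAS,.008,.02,.06),circ(P,L+BIAS,.034,.046),r.read_state()["time_s"])
cv2.imwrite("pics/t6.png",im[:,:,::-1])
```

```text
knob 0.022331736125989276
[ 0.61934131 -0.13907092  0.0473718 ]
cup 0.06510313470187676
[ 0.45809352 -0.14376507  0.06284187] 0.06501180839264677
stack3 [ 5.725e-01 -2.971e-01  3.310e-02  1.110e+02] cup [ 4.573e-01 -1.464e-01  3.300e-02  8.700e+01] lid [ 6.172e-01 -1.532e-01  3.690e-02  4.110e+02] [ 6.170e-01 -1.527e-01  1.120e-02  4.900e+01] 98.0
```

View pics/t6.png

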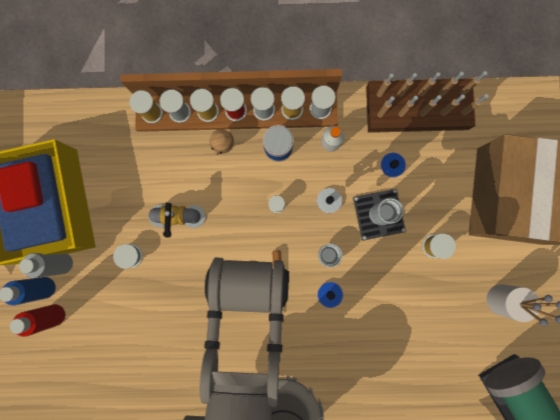

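The top view shows the stack of three at (388,211), the spare cup at (330,255), the lid at (329,200) and the valve shut. Setting a true 45° now.

```bash
cat >> h.py <<'E'
def turn2(angs,brk=9):
    V=VX+[0,.0045]; p=[*V,.117]
    command_gripper(.05,80); r.reach([*V,.25],down(np.radians(angs[0]))); r.move_straight(p); command_gripper(0,80); print("w",r.read_state()["grip_width"])
    for a in angs[1:]:
        r.reach(p,down(np.radians(a))); s=r.read_state(); print(a,s["torque"][2].round(2),s["contact_force"].round(1))
    command_gripper(.05); r.move_straight([*V,.25],speed=.2); r.reach([.42,0,.3],down(0)); print(bar_angle(),bar_angle(),r.read_state()["time_s"])
E
python3 -c "
from h import *
turn2([-5,10,25,40])"
```

```text
w 0.017197728280876724
10 0.08 [-0.5  5.8  4.8]
25 0.16 [-0.2  4.2  6. ]
40 0.06 [-0.1  4.7  6.9]
(np.float64(42.95677342801454), array([0.567 , 0.2827]), np.int64(218)) (np.float64(42.490940865489506), array([0.5674, 0.2829]), np.int64(218)) 104.7417
```

Reading 42.7° against the stop at −2.6° gives an opening of about 45.3°. Restacking the cup and then the lid.

```bash
cat > lid.py <<'E'
from h import *
im,P=world("top"); print("stack",circ(P,(.5728,-.297),.179,.192))
k=circ(P,(.617,-.153),.034,.046,.07); print("knob",k); c=k[:2]-BIAS; z=.043
command_gripper(.055,25); r.reach([*c,.14],down(0)); r.move_straight([*c,z],speed=.15,max_force=15)
command_gripper(0,25); command_gripper(.055)
r.move_straight([*c,.075]); r.reach([*c,.075],down(np.pi/2)); r.move_straight([*c,z],max_force=15)
command_gripper(0,50); print(r.read_state()["grip_width"],r.read_state()["eef_pos"])
r.move_straight([*c,.29],speed=.25); r.reach([*H,.28],down(np.pi/2)); f0=r.read_state()["contact_force"]
hit=r.move_straight([*H,.230],speed=.12,max_force=8); h2=None if hit else r.move_straight([*H,.176+z-.002],speed=.04,max_force=8)
s=r.read_state(); g=s["eef_pos"][2]-.176-z; print(hit,h2,"gap",g,(s["contact_force"]-f0).round(1),s["grip_width"],s["time_s"])
if abs(g)<.005:
    command_gripper(.055); r.move_straight([*H,.29],speed=.2); r.reach([.45,-.05,.29],down(np.pi/2))
    im,P=world("top"); print("disc",circ(P,(.5728,-.297),.184,.198),"knob",circ(P,(.5728,-.297),.210,.226),bar_angle())
    m=(np.hypot(P[...,0]-.5728,P[...,1]+.297)<.034)&(P[...,2]>.18)&(P[...,2]<.2); q=P[m]; print("plane",np.linalg.lstsq(np.c_[q[:,:2]-[.5728,-.297],np.ones(len(q))],q[:,2],rcond=None)[0])
E
python3 - <<'E'
from h import *
m=find_cup((.4573,-.1464),rad=.06); print(m); c=m[:2]-BIAS
centre(c); lift(c,.29); g=place(4)
if abs(g)<.004: 
    release(); r.reach([.46,-.05,.29],down(np.pi/2)); import lid
E
```

```text
[ 4.574e-01 -1.466e-01  3.300e-02  8.500e+01]
centred [ 0.4574 -0.1425] widths 0.0657 0.0653
place 4 False True gap 0.0013 dF [-0.  0.  7.] t 112.6
stack [ 5.724e-01 -2.969e-01  3.320e-02  1.110e+02]
knob [ 6.169e-01 -1.526e-01  1.130e-02  4.700e+01]
0.022154448855825182 [ 0.61763346 -0.14875197  0.04425715]
False True gap 0.0012262788729596324 [-1.  -0.2  6.7] 0.022554933571818307 123.05
disc [ 5.731e-01 -2.966e-01  3.690e-02  5.580e+02] knob [ 5.732e-01 -2.964e-01  1.240e-02  7.000e+01] (np.float64(42.781525681488176), array([0.5672, 0.283 ]), np.int64(216))
plane [0.00446515 0.00564501 0.18859708]
```

Run:
```python
from h import *
turn2([40,25,10,-2,-7,-10])
im,P=world("top"); print("disc",circ(P,(.5728,-.297),.184,.198),"knob",circ(P,(.5728,-.297),.210,.226))
s=optics.get_image("scene")[0]; cv2.imwrite("pics/s7.png",s[:,:,::-1])
```

```text
w 0.017284260250738325
25 -0.15 [-3.4  2.4  6.2]
10 -0.11 [-3.2  4.   5.5]
-2 -0.09 [-3.8  5.9  5. ]
-7 0.34 [-3.9  6.6  5. ]
-10 0.8 [-4.3  6.4  5. ]
(np.float64(177.2052714422968), array([0.5623, 0.2958]), np.int64(236)) (np.float64(177.23472910899193), array([0.5624, 0.2958]), np.int64(237)) 132.3667
disc [ 5.732e-01 -2.967e-01  3.720e-02  5.550e+02] knob [ 5.719e-01 -2.969e-01  1.260e-02  7.400e+01]
```

View pics/s7.png

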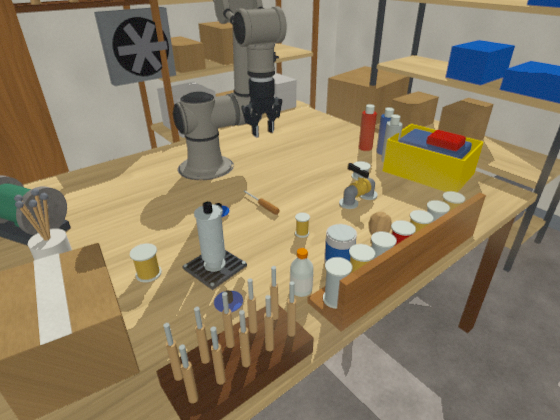

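The scene shows the lidded stack upright at (210,235), the valve shut at its stop, the bystanders in place and the arm clear.

```bash
python3 -c "
from h import *
print(r.finish_job(), r.read_state()['time_s'])"
```

```text
the job is handed in; nothing more can be done
the job is handed in; nothing more can be done
```

I handed the job in at about 132 s of the 210 s allowed: all four loose cups are nested in the holder cup, the lid is flat on top and the valve is shut at its stop; my first half-open setting was about 51° (limit 52°), so I took the lid and top cup off, set 45° and redid the cup, lid and shutting, but the hand-in gave no verdict.

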